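Press the cap home on a bottle with the cam-lever capping press, and hold

TASK

Press the loose white cap home on the amber bottle with the blue capping press: stand the bottle upright in the white nest of the press's shuttle and let go, push the shuttle by its red tab fully home under the press head, and only then swing the black-gripped lever up until it stands straight up, where its cam lifts the bottle highest and squeezes the cap on. Finish while still holding the lever there: it springs back when let go. Leave the other vial, flask and jar on the table where they stand.

Things in the scene. Friction and masses are not known exactly. Their poses are not given: they have to be found in the camera images.
- amber_bottle: Loose amber glass bottle with paper band, 44 mm diameter, about 0.12 kg. Origin: centre of its underside; z up its axis. Straight body up to 46 mm, then a shoulder; on it a white cap (33 mm diameter, 20 mm high) whose top is 85 mm above the origin while loose, 81 mm when home. Stands on the table at the start.
- cap (a joint): The white cap on the bottle's neck: 0 = standing loose, 4 mm proud, 0.004 m = pressed home on the shoulder. A stiff press fit: about 7 N moves it, and it stays where it is.
- press: Bench capping press, blue base 300 x 130 mm, fixed. Origin: on the table, under the head's pad. x along the slide from the loading end to the head, away from the robot; y left; z up. Base x -213 to +87 mm, 20 mm high; rod holder (98 mm wide, 46 high) at x -203 mm. Column (56 mm wide) at x +68 mm; its arm and 42 mm round head overhang the origin from 170 to 250 mm height.
- pad: Round white sprung pressing pad under the press head, 34 mm diameter. Origin: centre of its lower face, 165 mm above the table. It yields upward at about 3 N/mm with 3 N preload.
- shuttle (a joint): Slide of the aluminium shuttle on the press's two rods, m: 0 = fully out at the loading end (towards the robot), 0.100 = fully home against its stop, the nest exactly under the pad. Grows along press x. Needs about 4 N and stays where it is left. Starts between 0 and 0.015.
- push_tab (a point): Centre of the front face of the shuttle's red push tab. The tab stands upright across the shuttle's front, 52 mm wide (along press y), 8 mm thick, its top 13 mm above this point; push on it along press x. It lies 51 mm in front of the nest's centre.
- nest (a point): Centre of the nest's floor, on the shuttle's lift table (its axes are the press's axes): a round white plastic cup 48 mm wide inside, flared at the mouth, its rim 14 mm above this floor and 66 mm wide outside. About 76 mm above the table while the lever is down; rises with the cam by up to 12 mm.
- lever (a joint): Cam lever on the shuttle, rad. 0 = rest, pointing to the front (press -x), 10 degrees above level; grows as it swings up and back (about press +y). At 1.40 it stands straight up: highest lift (12 mm). End stop 1.75, where the lift is falling again. A spring pulls it back to 0, 0.42 N m at the top; it takes up to 7 N at the grip when pressing. It rides on the shuttle.
- lever_grip: Black grip rod of the lever, 16 mm diameter, 60 mm long, parallel to press y, to the right of the lever arm. Origin on its axis, near mid-length, 38 mm to the right (press -y) of the 10 mm thick arm. It runs on a circle of 110 mm radius round lever_pivot; 59 mm above the table at rest, 150 mm with the lever straight up.
- lever_pivot (a point): Point on the lever's axis of rotation in the plane of the grip's origin (102 mm to the right of the nest's centre, 40 mm above the table). Moves with the shuttle.
- tall_vial: Bystander: clear glass vial with white cap, 47 mm diameter, 85 mm high. Origin: centre of its underside.
- small_flask: Bystander: small polished aluminium flask, 41 mm diameter, 106 mm high. Origin: centre of its underside.
- amber_jar: Bystander: low dark amber jar with cream lid, 54 mm diameter, 32 mm high. Origin: centre of its underside.

How it is judged:
By the outcome, as a careful person would: the job done as asked, in the order asked, and still so for the second after the job is handed in, while the arm keeps its last pose, push and grip.
It also fails if it takes over 62 s, if anything falls off the work surface, if the arm or the gripper's body presses on something with over 40 N, if the wrist force passes 120 N, or if a joint passes its speed limit or range.

ROBOT

A 6-joint arm with a two-finger parallel gripper is mounted at the origin on a cart in front of the work surface, level with it; the furniture and walls round the work are solid. World frame = base frame: x ahead of the robot, y to its left, z up, the work surface at z = 0. Lengths are in m, angles in degrees, forces in N, time in s.
With the tool pointing down it reaches from about 0.4 to 0.825 m from the base axis. Payload 7 kg.
Tool frame: the origin (TCP) lies midway between the tips of the shut fingers; the grasp point (between the pads) lies 19 mm behind it; z points along the fingers, y is the line along which they close (so a half turn about z gives the same grasp; the last joint's range is limited). The gripper opens to 88 mm and grips with 3 to 60 N. Pads are 19 mm wide; open, the fingers measure 130 mm over their backs; the gripper's body (78 mm by 193 mm) begins 47 mm behind the grasp point.
Start: joints at [-48.466, 20.546, 0.682, 0, -70.136, -16.507], TCP at [0.286, -0.612, 0.227] pointing down, gripper open.
Joint ranges: [-176.03, 176.03], [-82.01, 121.73], [-58.28, 71.71], [-173.87, 95.51], [-174.79, -0.11], [-173.66, 173.66]. Speed limits (degrees/s): [136.94, 136.94, 172.46, 180, 180, 180].

INTERFACE

Orientations are given as [roll, pitch, yaw] about the fixed x, y, z axes, in that order (R = Rz(yaw) Ry(pitch) Rx(roll)).
In Python, from plant import r gives the robot as it stands. The module is installed in compiled form; this text tells all that it offers.
- The arm moves only by the tool play_rows, never from a script. Its argument "rows" is a list of rows, each an object with "slide": the shift along the tool's x, y, z as a fraction of full scale, a list of three; "delta_rot": the turn, a rotation vector about the tool's x, y, z as a fraction of full scale, a list of three; "fingers": the opening, from -1 (shut) to 1 (fully open). In form: [{"slide": [x, y, z], "delta_rot": [rx, ry, rz], "fingers": fingers}, ...]. A call has 1 to 8 rows; each row shifts and turns the commanded pose from where the row before left it, along the tool's axes as they then stand; what a row does not reach is not made up. Full scale, the value 1, is 0.15 m for a shift and 0.08 rad for a turn. A row lasts 1/8 s, in which the tool goes at most 62.5 mm and 10.7 degrees, less where a joint would pass 70% of its speed; a pose out of reach is approached as far as the arm can. A call with a number of a shift or a turn outside -1 to 1 is refused whole. A call with a gripper value outside its range is refused whole. The fingers move at their own pace and stop on an object; "squeeze" is the grip in N (left out, the last holds). Time passes only in rows, so rows that do not move let the fingers close. It gives the time, the measured TCP pose, the force, the opening and the grip force at its end, in the units of the state.
- r.get_state(): the state, without advancing time (a new reading comes with each control period).
- r.capture(name): name is "scene" or "side" or "wrist"; returns a dict with "image" (384x512x3 uint8, blue, green, red), "fx", "fy", "cx", "cy" (pixels), "R" (3x3) and "t" (3): a world point X has camera coordinates R X + t; the wrist camera has in their place "T_tool_cam" (4x4, takes a point from camera to tool coordinates, whose origin is the TCP and whose axes are the flange's). Camera axes: x right, y down, z forward; pixel columns grow to the right and rows downward; lengths in m; the calibration is good to about 2 mm. A picture is of the moment at which its call begins: read the wrist's pose just before it. There is no depth.
- r.close_job(): hands the job in; it is judged then, once.
The state is a dict: "time_s": time; "joints": joint angles; "qd": joint speeds; "joint_torque": joint torques, N m; "tcp_pos": TCP position; "eef_rot": TCP orientation; "contact_force": force on the tool from outside, world axes, zero at the start; "moment": the same for the moment, N m; "gripper_width": finger opening in m; "gripper_force": force on a finger pad.
Only numpy, scipy, OpenCV 4.12 (cv2) and the standard library are available. Lean on these libraries where they do the work, as an engineer would, in place of code of your own. Each camera call takes 0.05 s, during which the arm holds its last target. There are 200 camera calls.

## Working session

There is one attempt and no reset: what is moved stays moved. The work goes in short steps, Python scripts to look and compute and a tool call to move; the robot and the scene stay as the last step left them, time stands still between calls to the robot, and variables do not carry over. Pictures are saved under pics/ and viewed, at most 14 in all, crops included, and the job is handed in when it is done.

Besides the shell and the picture viewer there is one more tool, called as a command line: name --argument value ..., lists and objects as JSON in quotes. play_rows: Moves the arm, as the interface text tells. Shift numbers are shares of 0.15 m and turn numbers shares of 0.08 rad, none past 1 either way. Its arguments: {"type":"object","properties":{"rows":{"type":"array"},"squeeze":{"type":"number"}},"required":["rows"]}

```bash
mkdir -p pics
cat > h.py <<'E'
import numpy as np, cv2, json
from plant import r
def cap(n):
    c=r.capture(n); return c
def ray(c,u,v):
    d=np.array([(u-c["cx"])/c["fx"],(v-c["cy"])/c["fy"],1.]); R=np.array(c["R"]);t=np.array(c["t"])
    return -R.T@t, R.T@d
def onplane(c,u,v,z):
    o,d=ray(c,u,v); return o+d*(z-o[2])/d[2]
def proj(c,X):
    p=np.array(c["R"])@np.array(X)+np.array(c["t"]); return p[0]/p[2]*c["fx"]+c["cx"],p[1]/p[2]*c["fy"]+c["cy"]
E
python3 - <<'E'
from h import *
s=r.get_state();print(s)
for n in("scene","side"):
    c=cap(n);cv2.imwrite(f"pics/{n}0.png",cv2.resize(c["image"],(800,600),interpolation=cv2.INTER_CUBIC)); cv2.imwrite(f"{n}_raw.png",c["image"])
    o,d=ray(c,c["cx"],c["cy"]);print(n,o,d,c["fx"],c["cx"],c["cy"])
    np.save(n+".npy",{k:v for k,v in c.items()},allow_pickle=True)
c=cap("wrist");print(c["T_tool_cam"])
E
```

```text
{'time_s': 0.0, 'joints': array([-4.84649511e+01,  2.05927404e+01,  6.33049140e-01, -1.91523313e-02,
       -7.01330818e+01, -1.65075012e+01]), 'qd': array([ 0.03493998,  0.04893166,  0.01630759, -0.00455138, -0.00679094,
        0.08832601]), 'joint_torque': array([ 1.76365966e-04, -5.82722747e+01,  2.93052703e+01,  6.99711934e+00,
        6.84271901e-03, -1.30273766e-04]), 'tcp_pos': array([ 0.28533992, -0.61119863,  0.22560547]), 'eef_rot': array([ 1.79905935e+02, -9.10097628e-03, -1.54978968e+02]), 'contact_force': array([ 0.8373498 , -0.01931003,  0.45035259]), 'moment': array([ 0.00068053, -0.00036498,  0.02964113]), 'gripper_force': 0.0, 'gripper_width': 0.08751438156848533}
scene [0.13886295 0.89829912 0.73171289] [ 0.36541803 -0.74508633 -0.55795701] 438.4460098705449 257.62579712927527 194.8904269023835
side [0.2627607  0.83125087 0.42613226] [ 0.3139602  -0.88293157 -0.3490857 ] 378.8100544132623 257.4749174442851 195.1019221491731
[[ 3.04527031e-04 -9.68932588e-01 -2.47324782e-01  6.64324124e-02]
 [ 9.99998391e-01 -1.42191691e-04  1.78833961e-03  9.78764974e-04]
 [-1.76794805e-03 -2.47324929e-01  9.68930985e-01 -1.57821085e-01]
 [ 0.00000000e+00  0.00000000e+00  0.00000000e+00  1.00000000e+00]]
```

View pics/scene0.png

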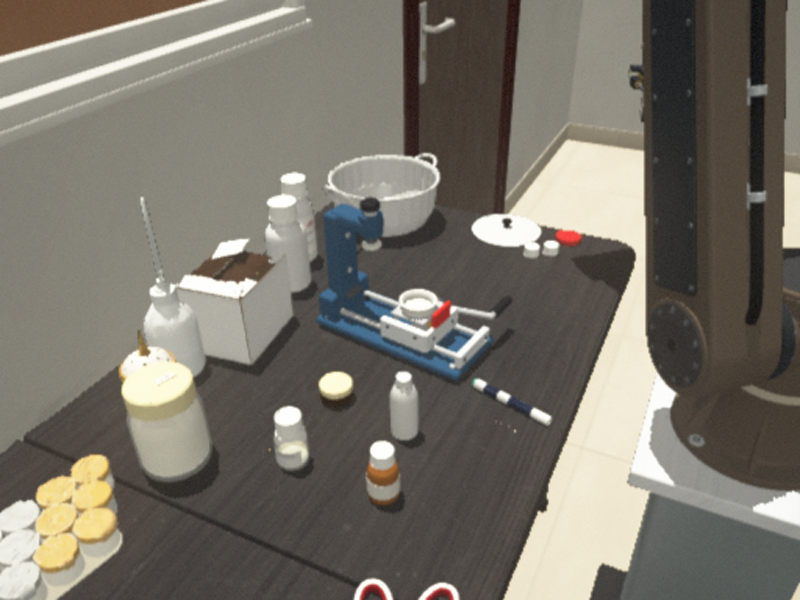

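View pics/side0.png

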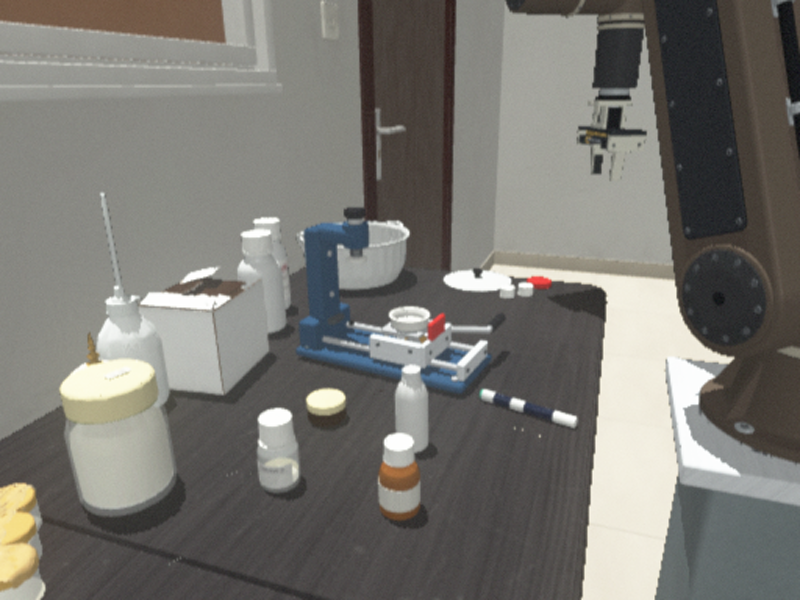

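The scene view shows the amber bottle at about (383,475) and the blue press around (405,330), with the nest at (418,302), red tab at (441,315) and lever grip at (500,307). The side view shows the bottle at (399,478), nest at (410,318) and tab at (437,327). All positions are in 800x600 pixels.

```bash
cat >> h.py <<'E'
def tri(rays):
    A=np.zeros((3,3));b=np.zeros(3)
    for o,d in rays:
        d=d/np.linalg.norm(d);P=np.eye(3)-np.outer(d,d);A+=P;b+=P@o
    X=np.linalg.solve(A,b); return X,[np.linalg.norm(np.cross(X-o,d/np.linalg.norm(d))) for o,d in rays]
def big(m,roi=None):
    m=m.astype(np.uint8)
    if roi is not None:
        k=np.zeros_like(m);x0,y0,x1,y1=roi;k[y0:y1,x0:x1]=1;m=m*k
    n,l,s,ce=cv2.connectedComponentsWithStats(m); i=1+np.argmax(s[1:,4]); return l==i,s[i],ce[i]
E
python3 - <<'E'
from h import *
C={n:np.load(n+".npy",allow_pickle=True).item() for n in("scene","side")}
roi={"scene":dict(b=(215,270,280,330),p=(195,120,330,245),n=(245,180,290,205)),"side":dict(b=(230,270,280,335),p=(180,120,330,255),n=(240,193,283,213))}
R={}
for n,c in C.items():
    im=c["image"];hsv=cv2.cvtColor(im,cv2.COLOR_BGR2HSV);H,S,V=[hsv[...,i].astype(int) for i in range(3)]
    m,s,ce=big((H<20)&(S>140)&(V>80),roi[n]["b"]);print(n,"amber",s,ce)
    x0,y0,x1,y1=roi[n]["b"]
    mc,sc,cc=big((S<60)&(V>130),(x0,y0,x1,s[1]+3));print(" cap",sc,cc)
    mr,sr,cr=big(((H<8)|(H>172))&(S>150)&(V>80),roi[n]["p"]);print(" red",sr,cr)
    q=cv2.minAreaRect(np.argwhere(mr)[:,::-1].astype(np.float32));print(cv2.boxPoints(q).round(1).tolist())
    mb,sb,cb=big((H>95)&(H<125)&(S>110)&(V>30),roi[n]["p"]);h=cv2.convexHull(np.argwhere(mb)[:,::-1].astype(np.int32));print(" blue",sb,cv2.approxPolyDP(h,2,True)[:,0].tolist())
    mn,sn,cn=big((S<60)&(V>150),roi[n]["n"]);cnt=max(cv2.findContours(mn.astype(np.uint8),0,2)[0],key=len);print(" nest",sn,cv2.fitEllipse(cnt))
    R[n]=(cc,cr)
for i,k in enumerate(("cap","red")): print(k,tri([ray(C[n],*R[n][i]) for n in C]))
ims=[]
for n,(a,b,w,h) in dict(scene=(190,120,150,130),side=(185,120,150,130)).items():
    ims.append(cv2.resize(C[n]["image"][b:b+h,a:a+w],(400,347),interpolation=cv2.INTER_CUBIC))
cv2.imwrite("pics/crop.png",np.hstack(ims))
E
```

```text
scene amber [235 297  20  13 167] [244.5988024 303.7245509]
 cap [236 282  17  18 253] [244.15019763 290.58893281]
 red [276 192  12  17 106] [281.86792453 200.96226415]
[[273.5, 204.5], [286.5, 191.5], [291.5, 196.5], [278.5, 209.5]]
 blue [204 200  91  42 540] [[294, 238], [290, 241], [207, 207], [204, 203], [212, 200], [283, 229]]
 nest [245 185  39  20 466] ((264.62762451171875, 193.86026000976562), (18.491718292236328, 32.865665435791016), 89.45672607421875)
side amber [243 296  24  17 197] [254.21827411 302.7715736 ]
 cap [245 270  29  29 644] [258.82453416 283.24534161]
 red [274 201  11  16  73] [278.46575342 207.94520548]
[[270.5, 211.5], [282.0, 200.0], [287.5, 205.5], [276.0, 217.0]]
 blue [191 222  65  17 270] [[255, 238], [191, 223], [208, 222], [227, 226]]
 nest [240 196  37  17 416] ((259.23828125, 205.18862915039062), (18.061256408691406, 33.25107955932617), 75.54056549072266)
cap (array([0.42806903, 0.36926772, 0.10202984]), [np.float64(0.0019502674141485038), np.float64(0.0019502674141485782)])
red (array([0.49443473, 0.03133929, 0.08333885]), [np.float64(0.00022945377645078918), np.float64(0.00022945377645088133)])
```

View pics/crop.png

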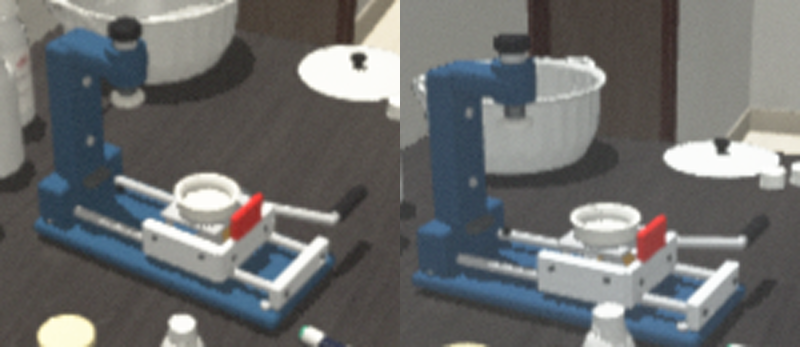

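The crop shows the nest ring outline, with centre near crop (207,190) in the scene view and (605,216) in the side view. It also shows the red tab and the base corners at (270,327), (37,228) and (330,262) in the scene view.

Run:
```python
from h import *
C={n:np.load(n+".npy",allow_pickle=True).item() for n in("scene","side")}
f=lambda n,u,v:((190 if n=="scene" else 185)+(u-(400 if n=="side" else 0))*.375,120+v*.375)
s,d=C["scene"],C["side"]
fl=onplane(s,*f("scene",270,327),0);bl=onplane(s,*f("scene",37,230),0);fr=onplane(s,*f("scene",331,260),.02)
fl2=onplane(d,*f("side",697,342),0);bl2=onplane(d,*f("side",413,279),0)
print(fl,bl,fr,fl2,bl2)
for a,b in((fl,bl),(fl2,bl2)): print(np.linalg.norm(a-b),np.degrees(np.arctan2(*(b-a)[1::-1])))
print("frontwidth",fr-fl)
print("nest",tri([ray(s,*f("scene",207,190)),ray(d,*f("side",605,216))]),onplane(s,*f("scene",207,190),.09))
im=d["image"];hsv=cv2.cvtColor(im,cv2.COLOR_BGR2HSV);S,V=hsv[...,1],hsv[...,2]
print("pad",tri([ray(s,*f("scene",128,99)),ray(d,*f("side",514,114))]))
print("grip",tri([ray(s,*f("scene",350,204)),ray(d,*f("side",756,231))]))
# bottle: cap top centres in 800px view
k=.64
print("captop",tri([ray(s,382*k,448*k),ray(d,398*k,441*k)]),onplane(s,382*k,448*k,.085),onplane(d,398*k,441*k,.085))
for nm,a,b,z in(("vial",(289,414),(275,417),.085),("flask",(404,379),(411,371),.106),("jar",(336,380),(326,397),.032)):
    print(nm,onplane(s,a[0]*k,a[1]*k,z),onplane(d,b[0]*k,b[1]*k,z))
```

```text
[0.44410762 0.08291142 0.        ] [0.73329415 0.03942759 0.        ] [ 0.41932166 -0.01784298  0.02      ] [0.44149536 0.06087863 0.        ] [7.42960243e-01 2.27819415e-02 5.55111512e-17]
0.2924374991064246 -8.551276170102199
0.30386252158168964 -7.202397712004258
frontwidth [-0.02478597 -0.1007544   0.02      ]
nest (array([0.54302025, 0.01259372, 0.08845479]), [np.float64(0.0004626833638148655), np.float64(0.00046268336381481684)]) [0.54257444 0.01458697 0.09      ]
pad (array([0.62127806, 0.02944134, 0.18284128]), [np.float64(0.0011887045324301857), np.float64(0.0011887045324299951)])
grip (array([ 0.41697153, -0.06358825,  0.06033688]), [np.float64(0.0009551890735808113), np.float64(0.0009551890735809378)])
captop (array([0.44230706, 0.34425753, 0.08430828]), [np.float64(0.0003045135355479424), np.float64(0.000304513535547969)]) [0.44231667 0.34478341 0.085     ] [0.44160422 0.34537103 0.085     ]
vial [0.58677604 0.34237635 0.085     ] [0.58547163 0.3445524  0.085     ]
flask [0.46509534 0.23129098 0.106     ] [0.4658889  0.23132719 0.106     ]
jar [0.59965524 0.19998448 0.032     ] [0.59697727 0.20197937 0.032     ]
```

```bash
cat >> h.py <<'E'
from scipy.spatial.transform import Rotation as Ro, Slerp
def plan(wps,fingers,maxd=.055,start=None,maxa=.075,dec=2):
    """wps: list of (pos,rpy). prints rows for play_rows, in calls of 8"""
    s=r.get_state(); p=np.array(s["tcp_pos"]);q=Ro.from_euler("xyz",s["eef_rot"],degrees=True); rows=[]
    for P,E in wps:
        Q=Ro.from_euler("xyz",E,degrees=True);P=np.array(P)
        n=int(np.ceil(max(np.linalg.norm(P-p)/maxd,(q.inv()*Q).magnitude()/maxa,1)))
        p0=p.copy();sl=Slerp([0,1],Ro.concatenate([q,Q]))
        for k in range(1,n+1):
            a=np.round(q.inv().apply(p0+(P-p0)*k/n-p)/.15,dec)+0.; b=np.round((q.inv()*sl(k/n)).as_rotvec()/.08,dec)+0.
            p=p+q.apply(a*.15);q=q*Ro.from_rotvec(b*.08)
            rows.append({"slide":a.tolist(),"delta_rot":b.tolist(),"fingers":fingers})
    for i in range(0,len(rows),8): print(json.dumps(rows[i:i+8]))
    print("end",p.round(4),q.as_euler("xyz",degrees=True).round(1))
E
python3 -c "
from h import *
plan([((.5,-.3,.33),(180,0,-165)),((.47,0,.33),(180,0,-180))],1)"
```

```text
[{"slide": [-0.27, 0.16, -0.09], "delta_rot": [0.0, 0.0, 0.27], "fingers": 1}, {"slide": [-0.27, 0.16, -0.08], "delta_rot": [0.0, 0.0, 0.28], "fingers": 1}, {"slide": [-0.26, 0.18, -0.09], "delta_rot": [0.01, 0.0, 0.27], "fingers": 1}, {"slide": [-0.27, 0.17, -0.09], "delta_rot": [0.0, 0.0, 0.27], "fingers": 1}, {"slide": [-0.25, 0.19, -0.08], "delta_rot": [0.0, 0.0, 0.28], "fingers": 1}, {"slide": [-0.25, 0.18, -0.09], "delta_rot": [0.0, 0.0, 0.27], "fingers": 1}, {"slide": [-0.25, 0.2, -0.09], "delta_rot": [0.0, 0.0, 0.27], "fingers": 1}, {"slide": [-0.25, 0.2, -0.08], "delta_rot": [0.01, 0.0, 0.28], "fingers": 1}]
[{"slide": [-0.05, 0.33, 0.0], "delta_rot": [0.0, 0.0, 0.54], "fingers": 1}, {"slide": [-0.04, 0.33, 0.0], "delta_rot": [0.0, 0.0, 0.55], "fingers": 1}, {"slide": [-0.03, 0.34, 0.0], "delta_rot": [0.0, 0.0, 0.54], "fingers": 1}, {"slide": [-0.01, 0.33, 0.0], "delta_rot": [0.0, 0.0, 0.55], "fingers": 1}, {"slide": [0.01, 0.33, 0.0], "delta_rot": [0.0, 0.0, 0.54], "fingers": 1}, {"slide": [0.02, 0.34, 0.0], "delta_rot": [0.0, 0.0, 0.55], "fingers": 1}]
end [4.693e-01 2.000e-04 3.293e-01] [-180.   -0.  180.]
```

play_rows --rows '[{"slide": [-0.27,0.16,-0.09],"delta_rot": [0,0,0.27],"fingers": 1},{"slide": [-0.27,0.16,-0.08],"delta_rot": [0,0,0.28],"fingers": 1},{"slide": [-0.26,0.18,-0.09],"delta_rot": [0,0,0.27],"fingers": 1},{"slide": [-0.27,0.17,-0.09],"delta_rot": [0,0,0.27],"fingers": 1},{"slide": [-0.25,0.19,-0.08],"delta_rot": [0,0,0.28],"fingers": 1},{"slide": [-0.25,0.18,-0.09],"delta_rot": [0,0,0.27],"fingers": 1},{"slide": [-0.25,0.2,-0.09],"delta_rot": [0,0,0.27],"fingers": 1},{"slide": [-0.25,0.2,-0.08],"delta_rot": [0,0,0.28],"fingers": 1}]'

```text
time_s: 1.15
tcp_pos: [0.5008, -0.2982, 0.3305]
eef_rot: [180.0, 0.0, -165.1]
contact_force: [0.5, -0.9, -0.1]
gripper_width: 0.0877
gripper_force: 0.0
```

play_rows --rows '[{"slide": [-0.05,0.33,0],"delta_rot": [0,0,0.54],"fingers": 1},{"slide": [-0.04,0.33,0],"delta_rot": [0,0,0.55],"fingers": 1},{"slide": [-0.03,0.34,0],"delta_rot": [0,0,0.54],"fingers": 1},{"slide": [-0.01,0.33,0],"delta_rot": [0,0,0.55],"fingers": 1},{"slide": [0.01,0.33,0],"delta_rot": [0,0,0.54],"fingers": 1},{"slide": [0.02,0.34,0],"delta_rot": [0,0,0.55],"fingers": 1},{"slide": [0,0,0],"delta_rot": [0,0,0],"fingers": 1},{"slide": [0,0,0],"delta_rot": [0,0,0],"fingers": 1}]'

```text
time_s: 2.15
tcp_pos: [0.4693, 0.0001, 0.33]
eef_rot: [-180.0, -0.0, -179.9]
contact_force: [-0.2, -0.4, 1.1]
gripper_width: 0.0876
gripper_force: 0.0
```

```bash
cat >> h.py <<'E'
def wcap(name=None):
    s=r.get_state();c=r.capture("wrist");T=np.eye(4);T[:3,:3]=Ro.from_euler("xyz",s["eef_rot"],degrees=True).as_matrix();T[:3,3]=s["tcp_pos"]
    M=np.linalg.inv(T@np.array(c["T_tool_cam"]));c["R"]=M[:3,:3];c["t"]=M[:3,3]
    if name: cv2.imwrite(f"pics/{name}.png",cv2.resize(c["image"],(800,600),interpolation=cv2.INTER_CUBIC));np.save(name+".npy",c,allow_pickle=True)
    return s,c
E
python3 -c "
from h import *
s,c=wcap('w1');print(s['time_s'],s['tcp_pos'],s['eef_rot'],s['joints'])"
```

```text
2.15 [4.69270206e-01 5.91763278e-05 3.30015163e-01] [-1.79991748e+02 -8.70208902e-03 -1.79920756e+02] [ 2.41351822e+01 -2.48438345e+00 -1.39042781e+01  4.06883698e-03
 -7.85914156e+01 -1.14056742e+02]
```

View pics/w1.png

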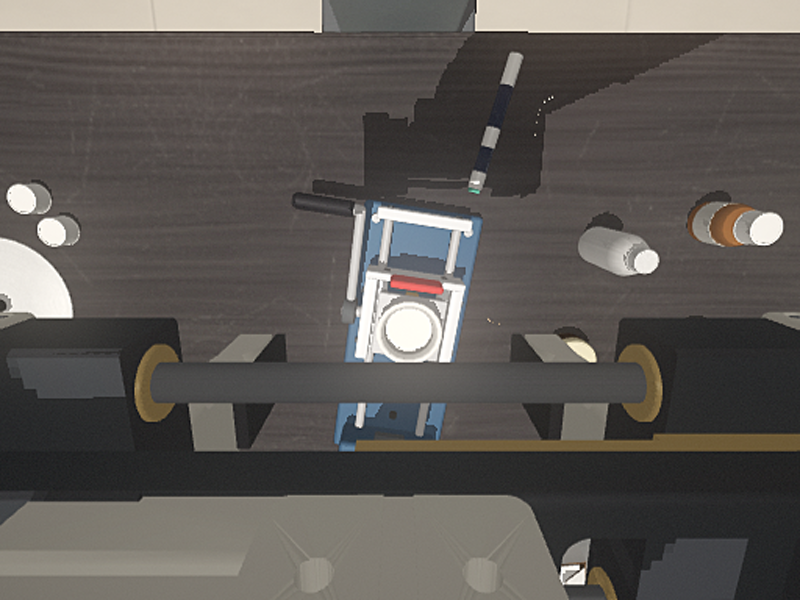

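The wrist view shows the nest ring at (410,330), red tab at (416,285), grip rod from (297,201) to (352,208), base front corners at (369,200) and (481,214), and the bottle cap at (767,229).

Run:
```python
from h import *
c=np.load("w1.npy",allow_pickle=True).item();k=.64
im=c["image"];hsv=cv2.cvtColor(im,cv2.COLOR_BGR2HSV);H,S,V=[hsv[...,i].astype(int) for i in range(3)]
mr,sr,cr=big(((H<8)|(H>172))&(S>120)&(V>60),(230,160,300,210));q=cv2.minAreaRect(np.argwhere(mr)[:,::-1].astype(np.float32))
B=cv2.boxPoints(q);print("red",sr,cr,q);B=B[np.argsort(B[:,0])]
l,rr=B[:2].mean(0),B[2:].mean(0);a=onplane(c,*l,.092);b=onplane(c,*rr,.092)
print(" tab ends",a,b,np.linalg.norm(a-b),"yaw",np.degrees(np.arctan2(*(b-a)[1::-1]))-90)
for nm,p,z in(("fr",(369,200),.02),("fl",(481,214),.02),("flside@z.02",(459,358),.02),("grip0",(297,201),.059),("grip1",(352,208),.059)):
    print(nm,onplane(c,p[0]*k,p[1]*k,z))
m,s,ce=big((S<50)&(V>225),(225,185,290,232));cnt=max(cv2.findContours(m.astype(np.uint8),0,1)[0],key=len);e=cv2.fitEllipse(cnt);print("bright nest",s,e)
# inner edge and outer via rays
for z in(.076,.09): print(z,onplane(c,410*k,329*k,z),onplane(c,*e[0],z))
m,s,ce=big((S<50)&(V>180),(472,125,510,165));e=cv2.fitEllipse(max(cv2.findContours(m.astype(np.uint8),0,1)[0],key=len));print("cap",s,e,onplane(c,*e[0],.085))
crop=im[110:240,190:320];cv2.imwrite("pics/nest1.png",cv2.resize(crop,(600,600),interpolation=cv2.INTER_CUBIC))
```

```text
red [250 179  34   9 155] [266.13548387 183.31612903] ((266.38568115234375, 183.32907104492188), (33.64696502685547, 4.918946743011475), 7.853313446044922)
 tab ends [ 0.49352575 -0.00556136  0.092     ] [0.5004256  0.04365528 0.092     ] 0.04969794153899741 yaw -7.980471510753418
fr [ 0.41994483 -0.02895749  0.02      ]
fl [0.43439955 0.0906118  0.02      ]
flside@z.02 [0.59970034 0.07314387 0.02      ]
grip0 [ 0.41955403 -0.09652222  0.059     ]
grip1 [ 0.4261598  -0.04319325  0.059     ]
bright nest [ 235  185   48   47 1151] ((257.9900207519531, 211.9613037109375), (44.72571563720703, 47.62599182128906), 132.92745971679688)
0.076 [0.54482271 0.0140002  0.076     ] [0.54715769 0.00707534 0.076     ]
0.09 [0.53998362 0.01355104 0.09      ] [0.54223923 0.00686157 0.09      ]
cap [480 136  21  21 347] ((490.10906982421875, 146.20028686523438), (18.2053279876709, 22.343320846557617), 46.871761322021484) [0.44277325 0.34355308 0.085     ]
```

View pics/nest1.png

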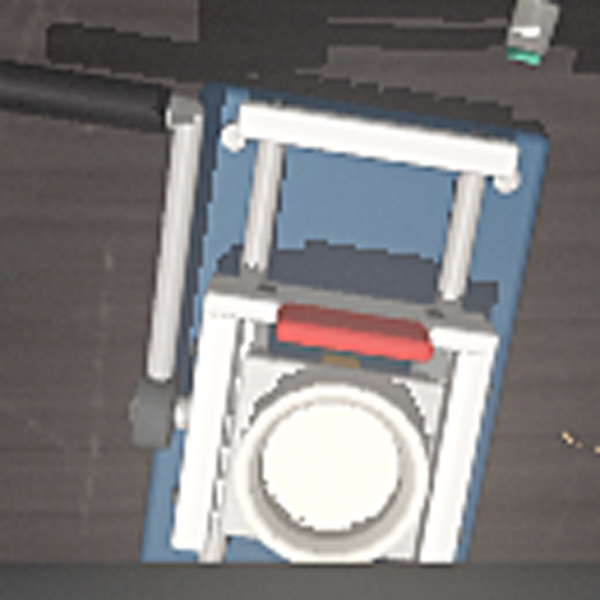

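Press yaw comes out near -7.2°, and the nest is at (0.543, 0.013). The tab-to-nest and grip-to-nest distances agree with the given geometry, with the shuttle at about 4 mm. The bottle is at (0.4425, 0.344).

```bash
python3 -c "
from h import *
plan([((.4425,.344,.17),(180,0,-125)),((.4425,.344,.0215),(180,0,-125))],1)"
```

```text
[{"slide": [0.01, 0.18, 0.08], "delta_rot": [0.0, 0.0, -0.92], "fingers": 1}, {"slide": [0.0, 0.17, 0.08], "delta_rot": [0.0, 0.0, -0.93], "fingers": 1}, {"slide": [-0.01, 0.18, 0.09], "delta_rot": [0.0, 0.0, -0.92], "fingers": 1}, {"slide": [-0.02, 0.18, 0.08], "delta_rot": [0.0, 0.0, -0.92], "fingers": 1}, {"slide": [-0.04, 0.17, 0.08], "delta_rot": [0.0, 0.0, -0.92], "fingers": 1}, {"slide": [-0.05, 0.17, 0.08], "delta_rot": [0.0, 0.0, -0.93], "fingers": 1}, {"slide": [-0.07, 0.16, 0.08], "delta_rot": [0.0, 0.0, -0.92], "fingers": 1}, {"slide": [-0.07, 0.17, 0.09], "delta_rot": [0.0, 0.0, -0.92], "fingers": 1}]
[{"slide": [-0.09, 0.15, 0.08], "delta_rot": [0.0, 0.0, -0.93], "fingers": 1}, {"slide": [-0.1, 0.15, 0.08], "delta_rot": [0.0, 0.0, -0.92], "fingers": 1}, {"slide": [-0.1, 0.14, 0.08], "delta_rot": [0.0, 0.0, -0.92], "fingers": 1}, {"slide": [-0.12, 0.13, 0.08], "delta_rot": [0.0, 0.0, -0.92], "fingers": 1}, {"slide": [-0.13, 0.12, 0.09], "delta_rot": [0.0, 0.0, -0.93], "fingers": 1}, {"slide": [0.0, 0.0, 0.33], "delta_rot": [0.0, 0.0, 0.0], "fingers": 1}, {"slide": [0.0, 0.0, 0.33], "delta_rot": [0.0, 0.0, 0.0], "fingers": 1}, {"slide": [0.0, 0.0, 0.33], "delta_rot": [0.0, 0.0, 0.0], "fingers": 1}]
end [0.4424 0.3438 0.0209] [ 180.   -0. -125.]
```

play_rows --rows '[{"slide": [0.01,0.18,0.08],"delta_rot": [0,0,-0.92],"fingers": 1},{"slide": [0,0.17,0.08],"delta_rot": [0,0,-0.93],"fingers": 1},{"slide": [-0.01,0.18,0.09],"delta_rot": [0,0,-0.92],"fingers": 1},{"slide": [-0.02,0.18,0.08],"delta_rot": [0,0,-0.92],"fingers": 1},{"slide": [-0.04,0.17,0.08],"delta_rot": [0,0,-0.92],"fingers": 1},{"slide": [-0.05,0.17,0.08],"delta_rot": [0,0,-0.93],"fingers": 1},{"slide": [-0.07,0.16,0.08],"delta_rot": [0,0,-0.92],"fingers": 1},{"slide": [-0.07,0.17,0.09],"delta_rot": [0,0,-0.92],"fingers": 1}]'

```text
time_s: 3.2
tcp_pos: [0.4531, 0.2121, 0.2306]
eef_rot: [-180.0, -0.0, -146.2]
contact_force: [0.3, -0.4, 0.5]
gripper_width: 0.0877
gripper_force: 0.0
```

play_rows --rows '[{"slide": [-0.09,0.15,0.08],"delta_rot": [0,0,-0.93],"fingers": 1},{"slide": [-0.1,0.15,0.08],"delta_rot": [0,0,-0.92],"fingers": 1},{"slide": [-0.1,0.14,0.08],"delta_rot": [0,0,-0.92],"fingers": 1},{"slide": [-0.12,0.13,0.08],"delta_rot": [0,0,-0.92],"fingers": 1},{"slide": [-0.13,0.12,0.09],"delta_rot": [0,0,-0.93],"fingers": 1},{"slide": [0,0,0],"delta_rot": [0,0,0],"fingers": 1},{"slide": [0,0,0],"delta_rot": [0,0,0],"fingers": 1}]'

```text
time_s: 4.08
tcp_pos: [0.4428, 0.3438, 0.1694]
eef_rot: [-180.0, -0.0, -125.0]
contact_force: [0.1, -0.8, 0.4]
gripper_width: 0.0879
gripper_force: 0.0
```

Run:
```python
from h import *
s,c=wcap("w2");print(s['tcp_pos'],s['eef_rot'],s['joints'])
u,v=proj(c,(.4425,.344,.085));print(u,v)
im=c["image"];hsv=cv2.cvtColor(im,cv2.COLOR_BGR2HSV);S,V=[hsv[...,i].astype(int) for i in(1,2)]
m,st,ce=big((S<50)&(V>170),(int(u)-45,max(int(v)-45,0),int(u)+45,int(v)+45));e=cv2.fitEllipse(max(cv2.findContours(m.astype(np.uint8),0,1)[0],key=len))
X=onplane(c,*e[0],.085);print(st,e,X)
w=onplane(c,st[0],e[0][1],.085)-onplane(c,st[0]+st[2],e[0][1],.085);print(np.linalg.norm(w))
plan([((.4425,.344,.0215),(180,0,-125))],1,dec=3)
```

```text
[0.44281684 0.34376599 0.16935959] [-1.79991358e+02 -4.19829519e-02 -1.25039607e+02] [ 5.78347180e+01  1.24492087e+01 -1.85658711e+01  7.61120184e-03
 -5.90272839e+01 -9.28782410e+01]
253.48181632759682 191.56460423438065
[239 177  29   9  33] ((253.16139221191406, 190.4188995361328), (27.29751968383789, 30.674158096313477), 90.2763671875) [0.44211877 0.34295077 0.085     ]
0.02633279556288728
[{"slide": [0.0, 0.001, 0.329], "delta_rot": [0.0, 0.0, -0.004], "fingers": 1}, {"slide": [0.0, 0.001, 0.33], "delta_rot": [-0.001, 0.0, -0.004], "fingers": 1}, {"slide": [0.0, 0.001, 0.329], "delta_rot": [0.0, -0.001, -0.004], "fingers": 1}]
end [0.4425 0.3439 0.0215] [-180.    0. -125.]
```

View pics/w2.png

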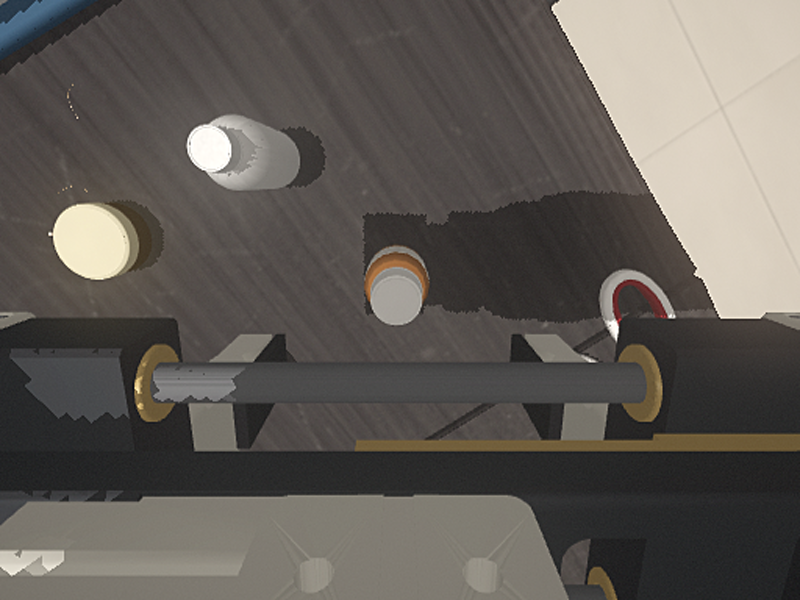

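The cap is at (396,299), which is within a pixel of where I predicted it. The flask and jar are clear of the gripper, so I'm descending to grasp.

play_rows --rows '[{"slide": [0,0,0.33],"delta_rot": [0,0,0],"fingers": 1},{"slide": [0,0,0.33],"delta_rot": [0,0,0],"fingers": 1},{"slide": [0,0,0.33],"delta_rot": [0,0,0],"fingers": 1},{"slide": [0,0,0],"delta_rot": [0,0,0],"fingers": 1},{"slide": [0,0,0],"delta_rot": [0,0,0],"fingers": -1},{"slide": [0,0,0],"delta_rot": [0,0,0],"fingers": -1},{"slide": [0,0,0],"delta_rot": [0,0,0],"fingers": -1},{"slide": [0,0,0],"delta_rot": [0,0,0],"fingers": -1}]' --squeeze 20

```text
time_s: 5.12
tcp_pos: [0.4428, 0.3447, 0.022]
eef_rot: [180.0, 0.1, -125.0]
contact_force: [-0.1, 0.4, -0.1]
gripper_width: 0.053
gripper_force: 0.0
```

play_rows --rows '[{"slide": [0,0,0],"delta_rot": [0,0,0],"fingers": -1},{"slide": [0,0,0],"delta_rot": [0,0,0],"fingers": -1},{"slide": [0,0,0],"delta_rot": [0,0,0],"fingers": -1}]'

```text
time_s: 5.5
tcp_pos: [0.4427, 0.3445, 0.0215]
eef_rot: [-180.0, 0.0, -125.0]
contact_force: [-1.2, -0.9, 5.5]
gripper_width: 0.0434
gripper_force: 20.0
```

Run:
```python
from h import *
s=r.get_state();print(s['tcp_pos'],s['eef_rot'],s["gripper_width"],s["gripper_force"])
plan([((.4425,.344,.24),(180,0,-125)),((.44,.2,.26),(180,0,-155)),((.543,.013,.24),(180,0,172.8))],-1,maxd=.05)
```

```text
[0.4427151  0.34447767 0.02148961] [-1.79991154e+02  2.36408536e-02 -1.24979666e+02] 0.04335233839371426 20.000908254878595
[{"slide": [0.0, 0.0, -0.29], "delta_rot": [0.0, 0.0, 0.0], "fingers": -1}, {"slide": [0.0, 0.0, -0.29], "delta_rot": [0.0, 0.0, 0.0], "fingers": -1}, {"slide": [0.0, 0.0, -0.29], "delta_rot": [0.0, 0.0, 0.0], "fingers": -1}, {"slide": [0.0, 0.0, -0.3], "delta_rot": [0.0, 0.0, 0.0], "fingers": -1}, {"slide": [0.0, 0.0, -0.29], "delta_rot": [0.0, 0.01, 0.0], "fingers": -1}, {"slide": [0.11, -0.08, -0.02], "delta_rot": [0.0, 0.0, 0.94], "fingers": -1}, {"slide": [0.11, -0.08, -0.02], "delta_rot": [0.0, 0.0, 0.93], "fingers": -1}, {"slide": [0.1, -0.1, -0.02], "delta_rot": [0.0, 0.0, 0.94], "fingers": -1}]
[{"slide": [0.1, -0.1, -0.01], "delta_rot": [0.0, 0.0, 0.93], "fingers": -1}, {"slide": [0.08, -0.1, -0.02], "delta_rot": [0.0, 0.0, 0.94], "fingers": -1}, {"slide": [0.08, -0.12, -0.02], "delta_rot": [0.0, 0.0, 0.93], "fingers": -1}, {"slide": [0.07, -0.12, -0.02], "delta_rot": [0.0, 0.0, 0.94], "fingers": -1}, {"slide": [-0.01, -0.18, 0.02], "delta_rot": [0.0, 0.0, 0.88], "fingers": -1}, {"slide": [-0.03, -0.17, 0.01], "delta_rot": [0.0, 0.0, 0.88], "fingers": -1}, {"slide": [-0.03, -0.18, 0.02], "delta_rot": [0.0, 0.0, 0.87], "fingers": -1}, {"slide": [-0.05, -0.17, 0.02], "delta_rot": [0.0, 0.0, 0.88], "fingers": -1}]
[{"slide": [-0.06, -0.16, 0.01], "delta_rot": [0.0, 0.0, 0.88], "fingers": -1}, {"slide": [-0.07, -0.17, 0.02], "delta_rot": [0.0, 0.0, 0.88], "fingers": -1}, {"slide": [-0.08, -0.15, 0.02], "delta_rot": [0.0, 0.0, 0.88], "fingers": -1}, {"slide": [-0.1, -0.15, 0.01], "delta_rot": [-0.01, 0.0, 0.87], "fingers": -1}]
end [0.5432 0.0134 0.2406] [180.   -0.  172.8]
```

play_rows --rows '[{"slide": [0,0,-0.15],"delta_rot": [0,0,0],"fingers": -1},{"slide": [0,0,-0.29],"delta_rot": [0,0,0],"fingers": -1},{"slide": [0,0,-0.29],"delta_rot": [0,0,0],"fingers": -1},{"slide": [0,0,-0.3],"delta_rot": [0,0,0],"fingers": -1},{"slide": [0,0,-0.29],"delta_rot": [0,0,0],"fingers": -1},{"slide": [0,0,-0.14],"delta_rot": [0,0,0],"fingers": -1}]'

```text
time_s: 6.25
tcp_pos: [0.4429, 0.3448, 0.2425]
eef_rot: [180.0, 0.2, -125.0]
contact_force: [0.3, 0.5, -1.4]
gripper_width: 0.0436
gripper_force: 20.0
```

play_rows --rows '[{"slide": [0.11,-0.08,-0.02],"delta_rot": [0,0,0.94],"fingers": -1},{"slide": [0.11,-0.08,-0.02],"delta_rot": [0,0,0.93],"fingers": -1},{"slide": [0.1,-0.1,-0.02],"delta_rot": [0,0,0.94],"fingers": -1},{"slide": [0.1,-0.1,-0.01],"delta_rot": [0,0,0.93],"fingers": -1},{"slide": [0.08,-0.1,-0.02],"delta_rot": [0,0,0.94],"fingers": -1},{"slide": [0.08,-0.12,-0.02],"delta_rot": [0,0,0.93],"fingers": -1},{"slide": [0.07,-0.12,-0.02],"delta_rot": [0,0,0.94],"fingers": -1}]'

```text
time_s: 7.12
tcp_pos: [0.4401, 0.1986, 0.2591]
eef_rot: [180.0, -0.1, -155.2]
contact_force: [-0.2, 0.7, -1.1]
gripper_width: 0.0433
gripper_force: 20.0
```

play_rows --rows '[{"slide": [-0.01,-0.18,0.02],"delta_rot": [0,0,0.88],"fingers": -1},{"slide": [-0.03,-0.17,0.01],"delta_rot": [0,0,0.88],"fingers": -1},{"slide": [-0.03,-0.18,0.02],"delta_rot": [0,0,0.87],"fingers": -1},{"slide": [-0.05,-0.17,0.02],"delta_rot": [0,0,0.88],"fingers": -1},{"slide": [-0.06,-0.16,0.01],"delta_rot": [0,0,0.88],"fingers": -1},{"slide": [-0.07,-0.17,0.02],"delta_rot": [0,0,0.88],"fingers": -1},{"slide": [-0.08,-0.15,0.02],"delta_rot": [0,0,0.88],"fingers": -1},{"slide": [-0.1,-0.15,0.01],"delta_rot": [0,0,0.87],"fingers": -1}]'

```text
time_s: 8.12
tcp_pos: [0.5429, 0.0125, 0.2393]
eef_rot: [-180.0, -0.1, 172.7]
contact_force: [0.1, 0.1, -1.9]
gripper_width: 0.0432
gripper_force: 20.0
```

play_rows --rows '[{"slide": [0,0,0],"delta_rot": [0,0,0],"fingers": -1},{"slide": [0,0,0],"delta_rot": [0,0,0],"fingers": -1},{"slide": [0,0,0],"delta_rot": [0,0,0],"fingers": -1}]'

```text
time_s: 8.5
tcp_pos: [0.5428, 0.0138, 0.2401]
eef_rot: [180.0, -0.0, 172.9]
contact_force: [-0.4, -0.1, -1.2]
gripper_width: 0.044
gripper_force: 20.0
```

Run:
```python
from h import *
s,c=wcap("w3");print(s['tcp_pos'],s['eef_rot'],s["gripper_width"],s["contact_force"])
plan([((.543,.013,.14),(180,0,172.8))],-1,dec=3)
for z in(.076,.09):print(z,proj(c,(.543,.013,z)))
cs=cap("scene");cv2.imwrite("scene3.png",cs["image"])
a=cv2.resize(c["image"][100:240,170:350],(400,311),interpolation=cv2.INTER_CUBIC)
b=cv2.resize(cs["image"][90:230,190:370],(400,311),interpolation=cv2.INTER_CUBIC)
cv2.imwrite("pics/c3.png",np.hstack([a,b]))
```

```text
[0.54278634 0.01377467 0.24007908] [ 1.79990134e+02 -1.16623012e-03  1.72868431e+02] 0.043953418085424634 [-0.38651228 -0.14368688 -1.24932377]
[{"slide": [-0.001, -0.003, 0.334], "delta_rot": [0.001, 0.001, 0.008], "fingers": -1}, {"slide": [-0.001, -0.002, 0.334], "delta_rot": [0.002, 0.0, 0.008], "fingers": -1}]
end [0.543 0.013 0.14 ] [-180.     0.   172.8]
0.076 (np.float64(252.8656420471947), np.float64(175.4633876265729))
0.09 (np.float64(252.81415399291168), np.float64(177.97456983529645))
```

View pics/c3.png

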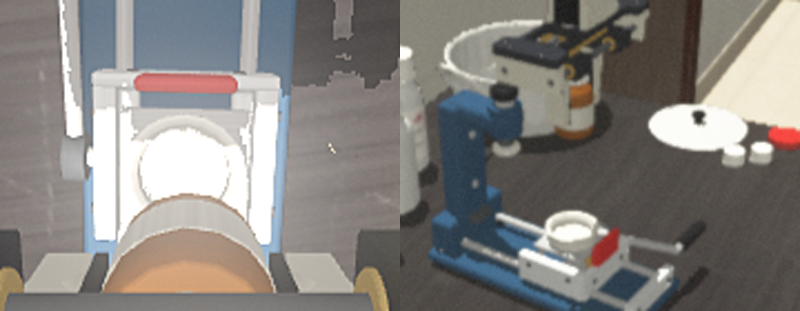

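Run:
```python
from h import *
c=np.load("w3.npy",allow_pickle=True).item();print(c["fx"])
t=np.linspace(0,2*np.pi,100)
for z,R in((.09,.033),(.09,.024),(.076,.024)):
    P=np.array([proj(c,(.543+R*np.cos(a),.013+R*np.sin(a),z)) for a in t]);print(z,R,P.min(0).round(1),P[:,0].max().round(1))
g=cv2.cvtColor(c["image"],cv2.COLOR_BGR2GRAY)
print("col253",g[140:185,253].tolist());print("row176",g[176,215:292].tolist());print("row170",g[170,215:292].tolist())
```

```text
276.10726352220473
0.09 0.033 [223.9 149. ] 281.7
0.09 0.024 [231.8 157. ] 273.9
0.076 0.024 [232.7 155.3] 273.0
col253 [150, 144, 145, 146, 147, 149, 148, 146, 152, 201, 203, 212, 232, 223, 216, 210, 197, 198, 216, 246, 255, 255, 255, 255, 255, 255, 255, 255, 255, 255, 255, 255, 255, 255, 255, 255, 255, 255, 255, 255, 255, 255, 255, 255, 255]
row176 [255, 255, 255, 255, 255, 255, 255, 183, 189, 255, 255, 255, 255, 255, 254, 249, 248, 183, 255, 255, 255, 255, 255, 255, 255, 255, 255, 255, 255, 255, 255, 255, 255, 255, 255, 255, 255, 255, 255, 255, 255, 255, 255, 255, 255, 255, 255, 255, 255, 255, 255, 255, 255, 255, 255, 255, 255, 255, 253, 255, 255, 255, 255, 255, 255, 255, 200, 194, 244, 255, 255, 255, 255, 255, 255, 255, 255]
row170 [255, 255, 255, 255, 255, 255, 255, 183, 184, 255, 255, 255, 255, 255, 255, 255, 252, 251, 213, 255, 255, 255, 255, 255, 255, 255, 255, 255, 255, 255, 255, 255, 255, 255, 255, 255, 255, 255, 255, 255, 255, 255, 255, 255, 255, 255, 255, 255, 255, 255, 255, 255, 255, 255, 255, 255, 238, 255, 255, 255, 255, 255, 255, 255, 255, 196, 249, 213, 179, 255, 255, 255, 255, 255, 255, 255, 255]
```

The measured rim edges (224, 281 and top row 149) match the projected ones (223.9, 281.7 and 149.0), so the nest fix is good to about 0.5 mm. I'm lowering the bottle.

play_rows --rows '[{"slide": [-0.001,-0.003,0.3],"delta_rot": [0,0,0],"fingers": -1},{"slide": [-0.001,-0.003,0.3],"delta_rot": [0,0,0],"fingers": -1},{"slide": [0,0,0.2],"delta_rot": [0,0,0],"fingers": -1},{"slide": [0,0,0.03],"delta_rot": [0,0,0],"fingers": -1},{"slide": [0,0,0.02],"delta_rot": [0,0,0],"fingers": -1},{"slide": [0,0,0.02],"delta_rot": [0,0,0],"fingers": -1},{"slide": [0,0,0.02],"delta_rot": [0,0,0],"fingers": -1},{"slide": [0,0,0],"delta_rot": [0,0,0],"fingers": -1}]'

```text
time_s: 9.6
tcp_pos: [0.5433, 0.0123, 0.1068]
eef_rot: [180.0, 0.0, 172.8]
contact_force: [-0.0, -0.1, -0.9]
gripper_width: 0.0435
gripper_force: 20.0
```

play_rows --rows '[{"slide": [0,0,0.02],"delta_rot": [0,0,0],"fingers": -1},{"slide": [0,0,0.02],"delta_rot": [0,0,0],"fingers": -1},{"slide": [0,0,0.015],"delta_rot": [0,0,0],"fingers": -1},{"slide": [0,0,0],"delta_rot": [0,0,0],"fingers": -1},{"slide": [0,0,0],"delta_rot": [0,0,0],"fingers": -1}]'

```text
time_s: 10.22
tcp_pos: [0.544, 0.0122, 0.0987]
eef_rot: [180.0, 0.1, 172.8]
contact_force: [3.6, -2.8, 2.7]
gripper_width: 0.0435
gripper_force: 20.0
```

play_rows --rows '[{"slide": [-0.007,-0.004,0],"delta_rot": [0,0,0],"fingers": -1},{"slide": [0,0,0.003],"delta_rot": [0,0,0],"fingers": -1},{"slide": [0,0,0],"delta_rot": [0,0,0],"fingers": -1},{"slide": [0,0,0],"delta_rot": [0,0,0],"fingers": -1}]'

```text
time_s: 10.72
tcp_pos: [0.5441, 0.0116, 0.0977]
eef_rot: [-180.0, -0.0, 172.8]
contact_force: [3.6, -1.4, -0.6]
gripper_width: 0.0433
gripper_force: 20.0
```

play_rows --rows '[{"slide": [-0.008,-0.002,0],"delta_rot": [0,0,0],"fingers": -1},{"slide": [0,0,0.006],"delta_rot": [0,0,0],"fingers": -1},{"slide": [0,0,0],"delta_rot": [0,0,0],"fingers": -1},{"slide": [0,0,0],"delta_rot": [0,0,0],"fingers": -1}]'

```text
time_s: 11.22
tcp_pos: [0.5448, 0.011, 0.0969]
eef_rot: [-180.0, -0.1, 172.8]
contact_force: [-1.5, 0.6, 3.3]
gripper_width: 0.0434
gripper_force: 20.0
```

play_rows --rows '[{"slide": [0,0,0],"delta_rot": [0,0,0],"fingers": -0.2},{"slide": [0,0,0],"delta_rot": [0,0,0],"fingers": 0.2},{"slide": [0,0,0],"delta_rot": [0,0,0],"fingers": 0.5},{"slide": [0,0,0],"delta_rot": [0,0,0],"fingers": 0.6},{"slide": [0,0,0],"delta_rot": [0,0,0],"fingers": 0.6},{"slide": [0,0,-0.05],"delta_rot": [0,0,0],"fingers": 0.6},{"slide": [0,0,-0.1],"delta_rot": [0,0,0],"fingers": 0.6}]'

```text
time_s: 12.1
tcp_pos: [0.5451, 0.011, 0.1199]
eef_rot: [-180.0, -0.0, 172.8]
contact_force: [0.2, -0.5, 1.0]
gripper_width: 0.0702
gripper_force: 0.0
```

play_rows --rows '[{"slide": [0,0,-0.3],"delta_rot": [0,0,0],"fingers": 0.6},{"slide": [0,0,-0.3],"delta_rot": [0,0,0],"fingers": 0.6},{"slide": [0,0,-0.2],"delta_rot": [0,0,0],"fingers": 0.6},{"slide": [0.3,0,0],"delta_rot": [0,0,0],"fingers": -1},{"slide": [0.3,0,0],"delta_rot": [0,0,0],"fingers": -1},{"slide": [0.2,0,0],"delta_rot": [0,0,0],"fingers": -1},{"slide": [0,0,0],"delta_rot": [0,0,0],"fingers": -1}]'

```text
time_s: 12.98
tcp_pos: [0.425, 0.0262, 0.2412]
eef_rot: [179.9, 0.1, 172.9]
contact_force: [0.7, 0.5, 1.1]
gripper_width: 0.0357
gripper_force: 0.0
```

Run:
```python
from h import *
s,c=wcap("w4");print(s['time_s'],s['tcp_pos'],s['eef_rot'],s["gripper_width"],s["contact_force"],s["joints"])
cs=cap("side");print(proj(c,(.544,.012,.161)))
ss=cap("scene")
a=cv2.resize(c["image"],(400,300),interpolation=cv2.INTER_AREA)
b=cv2.resize(cs["image"][110:245,180:360],(400,300),interpolation=cv2.INTER_CUBIC)
np.save("side4.npy",cs,allow_pickle=True);np.save("scene4.npy",ss,allow_pickle=True)
cv2.imwrite("pics/c4.png",np.hstack([a,b]))
```

```text
12.975 [0.42497192 0.02619731 0.24123607] [1.79879884e+02 1.45823231e-01 1.72878578e+02] 0.03572420860907439 [0.68243804 0.51766225 1.05845342] [ 3.02945286e+01 -4.64099926e+00 -2.73709627e+01 -7.38312028e-03
 -6.70812351e+01 -1.27412934e+02]
(np.float64(253.9093680314471), np.float64(309.07152731567106))
```

View pics/c4.png

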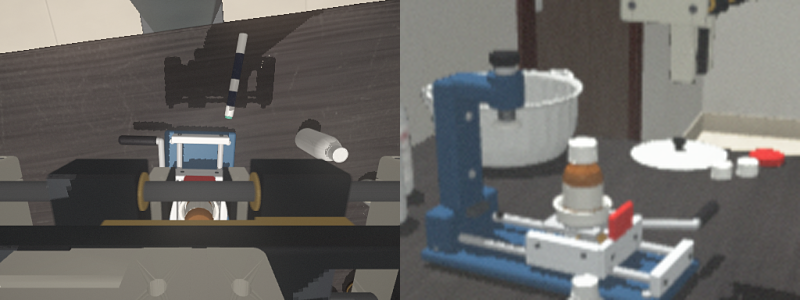

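The bottle stands upright in the nest, with its cap at crop (583,150). The shuttle and lever have not moved. Next is the tilted push on the tab.

Run:
```python
from h import *
plan([((.445,.025,.13),(180,25,172.8)),((.465,.0225,.083),(180,25,172.8))],-1,maxd=.04)
C={n:np.load(n+"4.npy",allow_pickle=True).item() for n in("scene","side")};o=[]
for n,c in C.items():
    hsv=cv2.cvtColor(c["image"],cv2.COLOR_BGR2HSV);H,S,V=[hsv[...,i].astype(int) for i in range(3)]
    m,s,ce=big(((H<8)|(H>172))&(S>150)&(V>80),(265,185,300,225));ys,xs=np.nonzero(m);i=np.argmin(ys*1.+0*xs);o.append((ce,(xs[ys==ys.min()].mean(),ys.min()-.5)));print(s)
print("tab centroid",tri([ray(c,*o[i][0]) for i,c in enumerate(C.values())]),"top corner",tri([ray(c,*o[i][1]) for i,c in enumerate(C.values())]))
```

```text
[{"slide": [-0.02, 0.0, 0.12], "delta_rot": [0.0, -0.91, 0.0], "fingers": -1}, {"slide": [-0.01, 0.0, 0.13], "delta_rot": [0.0, -0.9, 0.0], "fingers": -1}, {"slide": [0.0, 0.0, 0.12], "delta_rot": [0.01, -0.91, 0.0], "fingers": -1}, {"slide": [0.0, 0.0, 0.13], "delta_rot": [0.0, -0.9, 0.0], "fingers": -1}, {"slide": [0.02, 0.0, 0.12], "delta_rot": [0.0, -0.91, 0.0], "fingers": -1}, {"slide": [0.02, 0.01, 0.12], "delta_rot": [0.0, -0.91, 0.0], "fingers": -1}, {"slide": [0.01, 0.0, 0.17], "delta_rot": [0.0, 0.0, 0.0], "fingers": -1}, {"slide": [0.01, 0.0, 0.17], "delta_rot": [0.0, 0.0, 0.0], "fingers": -1}]
end [0.4644 0.0232 0.0828] [180.   25.  172.8]
[276 192  12  17 103]
[274 201  11  16  71]
tab centroid (array([0.49403516, 0.03252158, 0.0841825 ]), [np.float64(3.0387522031478655e-05), np.float64(3.0387522031499936e-05)]) top corner (array([ 0.49688418, -0.01023398,  0.08685222]), [np.float64(0.00032315876689446713), np.float64(0.00032315876689458347)])
```

play_rows --rows '[{"slide": [-0.02,0,0.12],"delta_rot": [0,-0.91,0],"fingers": -1},{"slide": [-0.01,0,0.13],"delta_rot": [0,-0.9,0],"fingers": -1},{"slide": [0,0,0.12],"delta_rot": [0,-0.91,0],"fingers": -1},{"slide": [0,0,0.13],"delta_rot": [0,-0.9,0],"fingers": -1},{"slide": [0.02,0,0.12],"delta_rot": [0,-0.91,0],"fingers": -1},{"slide": [0.02,0,0.12],"delta_rot": [0,-0.91,0],"fingers": -1},{"slide": [0.02,0,0.19],"delta_rot": [0,0,0],"fingers": -1},{"slide": [0.02,0,0.19],"delta_rot": [0,0,0],"fingers": -1}]'

```text
time_s: 14.12
tcp_pos: [0.4923, 0.0212, 0.1219]
eef_rot: [179.4, 20.2, 172.8]
contact_force: [0.6, 0.3, -0.3]
gripper_width: 0.0003
gripper_force: 0.0
```

play_rows --rows '[{"slide": [0,0,0],"delta_rot": [0,0,0],"fingers": -1},{"slide": [0,0,0],"delta_rot": [0,0,0],"fingers": -1}]'

```text
time_s: 14.38
tcp_pos: [0.491, 0.0207, 0.1221]
eef_rot: [179.5, 20.1, 172.8]
contact_force: [0.1, -0.4, 1.1]
gripper_width: 0.0003
gripper_force: 0.0
```

Run:
```python
from h import *
s=r.get_state();print(s['time_s'],s['tcp_pos'],s['eef_rot'],s["gripper_width"],s["contact_force"],s["joints"])
cs=cap("side");ss=cap("scene")
b=[cv2.resize(x["image"][100:235,180:360],(400,300),interpolation=cv2.INTER_CUBIC) for x in(ss,cs)]
cv2.imwrite("pics/c5.png",np.hstack(b))
```

```text
14.375 [0.49096482 0.02073829 0.12206142] [179.46676042  20.14241941 172.78655655] 0.0002986457312541534 [ 0.06522436 -0.38419984  1.07803415] [  31.03775442   -2.20438787  -58.17484265   34.77500327  -21.15921279
 -159.36456377]
```

View pics/c5.png

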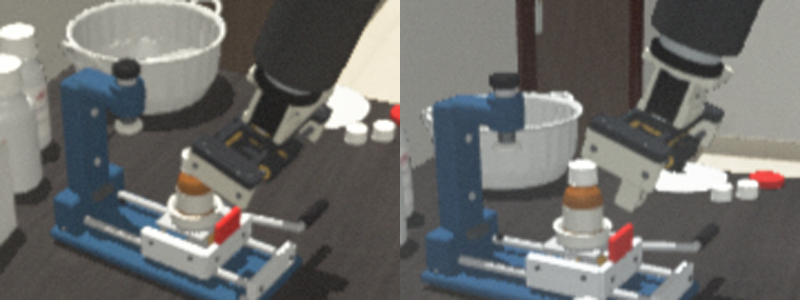

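The arm ran into the joint-3 limit because the 25° tilt is too much this close in, and nothing was touched. The bottle still stands in the nest at (583,215) in the right-hand crop. A 10° tilt leaves enough clearance.

Run:
```python
from h import *
plan([((.468,.0225,.125),(180,10,172.8)),((.468,.0225,.077),(180,10,172.8))],-1,maxd=.025,dec=2)
```

```text
[{"slide": [0.05, 0.0, -0.02], "delta_rot": [0.04, 0.74, 0.01], "fingers": -1}, {"slide": [0.04, -0.01, -0.02], "delta_rot": [0.05, 0.74, 0.0], "fingers": -1}, {"slide": [0.05, 0.0, -0.02], "delta_rot": [0.04, 0.75, 0.01], "fingers": -1}, {"slide": [0.03, 0.0, 0.16], "delta_rot": [0.0, 0.0, 0.0], "fingers": -1}, {"slide": [0.03, 0.0, 0.16], "delta_rot": [0.0, 0.0, 0.0], "fingers": -1}]
end [0.4677 0.0226 0.0763] [180.   10.  172.8]
```

play_rows --rows '[{"slide": [0.05,0,-0.02],"delta_rot": [0.04,0.74,0.01],"fingers": -1},{"slide": [0.04,-0.01,-0.02],"delta_rot": [0.05,0.74,0],"fingers": -1},{"slide": [0.05,0,-0.02],"delta_rot": [0.04,0.75,0.01],"fingers": -1},{"slide": [0,0,0],"delta_rot": [0,0,0],"fingers": -1},{"slide": [0,0,0],"delta_rot": [0,0,0],"fingers": -1}]'

```text
time_s: 15.1
tcp_pos: [0.468, 0.0222, 0.1247]
eef_rot: [180.0, 10.0, 172.8]
contact_force: [-0.9, -0.4, -0.1]
gripper_width: 0.0007
gripper_force: 0.0
```

Run:
```python
from h import *
s=r.get_state();print(s['tcp_pos'],s['eef_rot'],s["joints"])
plan([((.468,.0225,.077),(180,10,172.8))],-1,maxd=.025,dec=2)
```

```text
[0.46796349 0.02222772 0.12465582] [179.99717722  10.02168876 172.78467755] [  32.17452031    0.46493448  -44.5584583    10.41049079  -37.65674285
 -137.23395373]
[{"slide": [0.03, 0.0, 0.16], "delta_rot": [0.0, 0.0, 0.0], "fingers": -1}, {"slide": [0.03, 0.0, 0.15], "delta_rot": [0.0, 0.0, 0.0], "fingers": -1}]
end [0.4672 0.0223 0.0773] [180.   10.  172.8]
```

play_rows --rows '[{"slide": [0.03,0,0.16],"delta_rot": [0,0,0],"fingers": -1},{"slide": [0.03,0,0.15],"delta_rot": [0,0,0],"fingers": -1},{"slide": [0,0,0],"delta_rot": [0,0,0],"fingers": -1},{"slide": [-0.066,0,0.012],"delta_rot": [0,0,0],"fingers": -1},{"slide": [-0.033,0,0.006],"delta_rot": [0,0,0],"fingers": -1},{"slide": [-0.033,0,0.006],"delta_rot": [0,0,0],"fingers": -1},{"slide": [-0.033,0,0.006],"delta_rot": [0,0,0],"fingers": -1}]'

```text
time_s: 15.98
tcp_pos: [0.4922, 0.0191, 0.0771]
eef_rot: [-180.0, 9.9, 172.8]
contact_force: [-4.5, 0.9, 2.1]
gripper_width: 0.0005
gripper_force: 2.2
```

play_rows --rows '[{"slide": [-0.05,0,0.009],"delta_rot": [0,0,0],"fingers": -1},{"slide": [-0.066,0,0.012],"delta_rot": [0,0,0],"fingers": -1},{"slide": [-0.066,0,0.012],"delta_rot": [0,0,0],"fingers": -1},{"slide": [-0.066,0,0.012],"delta_rot": [0,0,0],"fingers": -1},{"slide": [-0.066,0,0.012],"delta_rot": [0,0,0],"fingers": -1},{"slide": [-0.066,0,0.012],"delta_rot": [0,0,0],"fingers": -1},{"slide": [-0.05,0,0.009],"delta_rot": [0,0,0],"fingers": -1},{"slide": [-0.03,0,0.005],"delta_rot": [0,0,0],"fingers": -1}]'

```text
time_s: 16.98
tcp_pos: [0.5611, 0.0096, 0.076]
eef_rot: [-179.9, 9.8, 172.7]
contact_force: [-5.2, -2.9, 0.4]
gripper_width: 0.0003
gripper_force: 2.2
```

play_rows --rows '[{"slide": [-0.03,0,0.005],"delta_rot": [0,0,0],"fingers": -1},{"slide": [-0.02,0,0.004],"delta_rot": [0,0,0],"fingers": -1},{"slide": [-0.02,0,0.004],"delta_rot": [0,0,0],"fingers": -1}]'

```text
time_s: 17.35
tcp_pos: [0.5715, 0.0084, 0.076]
eef_rot: [-179.9, 9.8, 172.7]
contact_force: [-3.9, -2.5, 1.4]
gripper_width: 0.0005
gripper_force: 2.2
```

play_rows --rows '[{"slide": [-0.02,0,0.004],"delta_rot": [0,0,0],"fingers": -1},{"slide": [-0.02,0,0.004],"delta_rot": [0,0,0],"fingers": -1},{"slide": [-0.013,0,0.002],"delta_rot": [0,0,0],"fingers": -1}]'

```text
time_s: 17.73
tcp_pos: [0.5795, 0.0075, 0.0759]
eef_rot: [-179.9, 9.8, 172.7]
contact_force: [-10.1, -0.6, 3.1]
gripper_width: 0.0007
gripper_force: 4.9
```

play_rows --rows '[{"slide": [-0.013,0,0.002],"delta_rot": [0,0,0],"fingers": -1},{"slide": [-0.013,0,0.002],"delta_rot": [0,0,0],"fingers": -1}]'

```text
time_s: 17.98
tcp_pos: [0.5799, 0.0072, 0.0756]
eef_rot: [-179.9, 9.5, 172.7]
contact_force: [-33.3, 15.0, 23.3]
gripper_width: 0.0004
gripper_force: 17.7
```

The shuttle hit its rigid stop (33 N), so it is fully home. I'm backing off and moving over the lever grip.

play_rows --rows '[{"slide": [0.03,0,-0.005],"delta_rot": [0,0,0],"fingers": -1},{"slide": [0.13,0,-0.024],"delta_rot": [0,0,0],"fingers": -1},{"slide": [0.13,0,-0.024],"delta_rot": [0,0,0],"fingers": -1},{"slide": [0,0,0],"delta_rot": [0,0,0],"fingers": -1}]'

```text
time_s: 18.48
tcp_pos: [0.5409, 0.0139, 0.0776]
eef_rot: [179.9, 10.1, 172.8]
contact_force: [0.6, 0.6, -0.2]
gripper_width: 0.0005
gripper_force: 0.0
```

Run:
```python
from h import *
s=r.get_state();print(s['tcp_pos'],s['eef_rot'],s["joints"],s["contact_force"])
plan([((.525,.01,.22),(180,5,172.8)),((.52,-.088,.22),(180,0,-97.2))],0.2,maxd=.05,dec=2)
```

```text
[0.54089526 0.01393652 0.07761123] [179.92639857  10.05817159 172.84979524] [  25.9517612    11.35498079  -39.77447618   10.60918273  -30.8118811
 -131.83248612] [ 0.57376239  0.61772474 -0.15711124]
[{"slide": [-0.02, -0.01, -0.32], "delta_rot": [0.01, 0.37, 0.0], "fingers": 0.2}, {"slide": [-0.01, -0.02, -0.32], "delta_rot": [0.0, 0.37, 0.01], "fingers": 0.2}, {"slide": [-0.01, -0.01, -0.31], "delta_rot": [0.01, 0.36, 0.0], "fingers": 0.2}, {"slide": [0.0, -0.03, 0.0], "delta_rot": [-0.04, 0.04, -0.93], "fingers": 0.2}, {"slide": [0.0, -0.03, 0.0], "delta_rot": [-0.04, 0.04, -0.94], "fingers": 0.2}, {"slide": [0.0, -0.03, 0.0], "delta_rot": [-0.04, 0.04, -0.93], "fingers": 0.2}, {"slide": [0.01, -0.03, 0.0], "delta_rot": [-0.04, 0.04, -0.94], "fingers": 0.2}, {"slide": [0.0, -0.03, 0.0], "delta_rot": [-0.05, 0.04, -0.93], "fingers": 0.2}]
[{"slide": [0.01, -0.03, 0.0], "delta_rot": [-0.04, 0.04, -0.94], "fingers": 0.2}, {"slide": [0.01, -0.03, 0.0], "delta_rot": [-0.04, 0.05, -0.93], "fingers": 0.2}, {"slide": [0.02, -0.03, 0.0], "delta_rot": [-0.04, 0.04, -0.93], "fingers": 0.2}, 
[... 419 characters left out ...]
e": [0.03, -0.02, 0.0], "delta_rot": [-0.04, 0.04, -0.93], "fingers": 0.2}, {"slide": [0.02, -0.02, 0.0], "delta_rot": [-0.05, 0.04, -0.93], "fingers": 0.2}, {"slide": [0.03, -0.01, 0.0], "delta_rot": [-0.04, 0.04, -0.94], "fingers": 0.2}, {"slide": [0.03, -0.01, 0.0], "delta_rot": [-0.04, 0.04, -0.93], "fingers": 0.2}, {"slide": [0.03, -0.02, 0.0], "delta_rot": [-0.04, 0.04, -0.94], "fingers": 0.2}, {"slide": [0.03, -0.01, 0.0], "delta_rot": [-0.04, 0.05, -0.93], "fingers": 0.2}, {"slide": [0.03, 0.0, 0.0], "delta_rot": [-0.04, 0.04, -0.94], "fingers": 0.2}, {"slide": [0.03, -0.01, 0.0], "delta_rot": [-0.04, 0.04, -0.93], "fingers": 0.2}]
end [ 0.5205 -0.0882  0.2201] [-180.    -0.   -97.2]
```

play_rows --rows '[{"slide": [-0.02,-0.01,-0.32],"delta_rot": [0,0.37,0],"fingers": 0.2},{"slide": [-0.01,-0.02,-0.32],"delta_rot": [0,0.37,0],"fingers": 0.2},{"slide": [-0.01,-0.01,-0.31],"delta_rot": [0,0.36,0],"fingers": 0.2},{"slide": [0,0,-0.27],"delta_rot": [0,0,0],"fingers": 0.2},{"slide": [0,-0.03,0],"delta_rot": [-0.04,0.04,-0.93],"fingers": 0.2},{"slide": [0,-0.03,0],"delta_rot": [-0.04,0.04,-0.94],"fingers": 0.2},{"slide": [0,-0.03,0],"delta_rot": [-0.04,0.04,-0.93],"fingers": 0.2},{"slide": [0.01,-0.03,0],"delta_rot": [-0.04,0.04,-0.94],"fingers": 0.2}]'

```text
time_s: 19.48
tcp_pos: [0.5218, -0.0084, 0.2598]
eef_rot: [-179.4, 4.2, -169.9]
contact_force: [-0.5, -0.9, -0.8]
gripper_width: 0.0526
gripper_force: 0.0
```

play_rows --rows '[{"slide": [0,-0.03,0],"delta_rot": [-0.05,0.04,-0.93],"fingers": 0.2},{"slide": [0.01,-0.03,0],"delta_rot": [-0.04,0.04,-0.94],"fingers": 0.2},{"slide": [0.01,-0.03,0],"delta_rot": [-0.04,0.05,-0.93],"fingers": 0.2},{"slide": [0.02,-0.03,0],"delta_rot": [-0.04,0.04,-0.93],"fingers": 0.2},{"slide": [0.01,-0.03,0],"delta_rot": [-0.04,0.04,-0.94],"fingers": 0.2},{"slide": [0.02,-0.02,0],"delta_rot": [-0.04,0.04,-0.93],"fingers": 0.2},{"slide": [0.02,-0.03,0],"delta_rot": [-0.04,0.04,-0.94],"fingers": 0.2},{"slide": [0.02,-0.02,0],"delta_rot": [-0.04,0.04,-0.93],"fingers": 0.2}]'

```text
time_s: 20.48
tcp_pos: [0.5208, -0.0462, 0.2593]
eef_rot: [-179.0, 2.1, -135.6]
contact_force: [-0.6, -0.4, 0.2]
gripper_width: 0.0526
gripper_force: 0.0
```

play_rows --rows '[{"slide": [0.02,-0.02,0],"delta_rot": [-0.04,0.04,-0.94],"fingers": 0.2},{"slide": [0.03,-0.02,0],"delta_rot": [-0.04,0.04,-0.93],"fingers": 0.2},{"slide": [0.02,-0.02,0],"delta_rot": [-0.05,0.04,-0.93],"fingers": 0.2},{"slide": [0.03,-0.01,0],"delta_rot": [-0.04,0.04,-0.94],"fingers": 0.2},{"slide": [0.03,-0.01,0],"delta_rot": [-0.04,0.04,-0.93],"fingers": 0.2},{"slide": [0.03,-0.02,0],"delta_rot": [-0.04,0.04,-0.94],"fingers": 0.2},{"slide": [0.03,-0.01,0],"delta_rot": [-0.04,0.05,-0.93],"fingers": 0.2},{"slide": [0.03,0,0],"delta_rot": [-0.04,0.04,-0.94],"fingers": 0.2}]'

```text
time_s: 21.48
tcp_pos: [0.5181, -0.0838, 0.2588]
eef_rot: [-179.8, 0.2, -101.3]
contact_force: [-0.2, -0.3, -0.9]
gripper_width: 0.0525
gripper_force: 0.0
```

play_rows --rows '[{"slide": [0.03,-0.01,0],"delta_rot": [-0.04,0.04,-0.93],"fingers": 0.2},{"slide": [0,0,0],"delta_rot": [0,0,0],"fingers": 0.2},{"slide": [0,0,0],"delta_rot": [0,0,0],"fingers": 0.2}]'

```text
time_s: 21.85
tcp_pos: [0.5176, -0.0883, 0.2584]
eef_rot: [179.9, 0.0, -97.3]
contact_force: [0.8, -0.1, 0.3]
gripper_width: 0.0525
gripper_force: 0.0
```

Run:
```python
from h import *
s,c=wcap();print(s['time_s'],s['tcp_pos'],s['eef_rot'],s["joints"],s["gripper_width"])
for n,P in dict(grip=(.5198,-.088,.059),tab=(.593,.006,.083)).items(): print(n,np.array(proj(c,P))*400/512)
np.save("w6.npy",c,allow_pickle=True)
cs=cap("side");b=cv2.resize(cs["image"][90:225,170:350],(400,300),interpolation=cv2.INTER_CUBIC)
cv2.imwrite("pics/c6.png",np.hstack([cv2.resize(c["image"],(400,300),interpolation=cv2.INTER_AREA),b]))
```

```text
21.85 [ 0.51760332 -0.08830485  0.2584087 ] [ 1.79936178e+02  1.19455314e-02 -9.73159503e+01] [ 1.17181206e+01  5.21473518e+00 -1.51529778e+01 -3.42352775e-02
 -6.96887267e+01 -1.90221647e+01] 0.052529190842304126
grip [196.79711604 131.55463624]
tab [160.94660346 193.95293843]
```

View pics/c6.png

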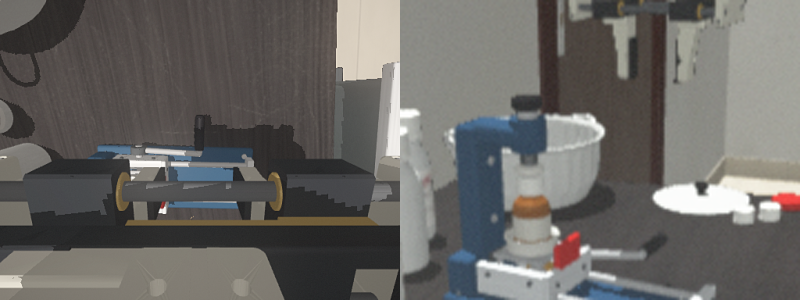

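The side crop shows the bottle upright under the pad at (530,215). The wrist crop shows the grip rod at about (200,131), close to the predicted (197,132). I'll refine that numerically.

Run:
```python
from h import *
c=np.load("w6.npy",allow_pickle=True).item()
g=cv2.cvtColor(c["image"],cv2.COLOR_BGR2GRAY)
for v in(152,160,168,176): print(v,g[v,238:275].tolist())
print("col256",g[135:200,256].tolist())
ex=np.array([.992,-.125,0]);ey=np.array([.125,.992,0]);G=np.array([.5198,-.088,.059])
for n,P in dict(c=G,l=G+.03*ey,r=G-.03*ey,f=G-.008*ex,b=G+.008*ex).items():print(n,np.round(proj(c,P),1))
```

```text
152 [83, 82, 78, 79, 80, 78, 78, 78, 78, 79, 83, 63, 43, 51, 40, 58, 69, 80, 76, 64, 55, 48, 46, 37, 50, 47, 50, 47, 48, 47, 48, 43, 79, 81, 80, 80, 78]
160 [79, 81, 79, 79, 78, 79, 77, 76, 83, 80, 51, 40, 49, 51, 55, 58, 72, 76, 68, 57, 52, 46, 42, 38, 50, 48, 47, 46, 46, 49, 48, 45, 48, 43, 45, 42, 41]
168 [87, 84, 83, 81, 82, 80, 83, 83, 85, 91, 58, 38, 42, 43, 44, 41, 46, 43, 42, 39, 42, 38, 35, 48, 58, 57, 52, 52, 52, 51, 51, 50, 50, 48, 50, 52, 54]
176 [87, 82, 83, 80, 81, 80, 79, 81, 79, 82, 54, 41, 41, 45, 44, 43, 44, 45, 45, 43, 43, 43, 38, 49, 53, 53, 54, 50, 52, 48, 51, 51, 49, 51, 47, 51, 53]
col256 [80, 78, 75, 73, 78, 78, 75, 72, 74, 71, 78, 78, 30, 53, 53, 53, 42, 76, 75, 73, 72, 70, 69, 68, 68, 68, 69, 67, 67, 71, 68, 42, 39, 42, 40, 42, 45, 38, 43, 42, 44, 45, 41, 43, 45, 47, 43, 42, 43, 45, 45, 46, 45, 46, 44, 45, 45, 50, 96, 139, 131, 131, 132, 135, 129]
c [251.9 168.4]
l [252.  190.5]
r [251.8 145.4]
f [258.  168.4]
b [245.8 168.4]
```

play_rows --rows '[{"slide": [-0.015,0.009,0.25],"delta_rot": [0,0,0],"fingers": 0.2},{"slide": [0,0,0.35],"delta_rot": [0,0,0],"fingers": 0.2},{"slide": [0,0,0.35],"delta_rot": [0,0,0],"fingers": 0.2},{"slide": [0,0,0.3],"delta_rot": [0,0,0],"fingers": 0.2},{"slide": [0,0,0.2],"delta_rot": [0,0,0],"fingers": 0.2},{"slide": [0,0,0],"delta_rot": [0,0,0],"fingers": 0.2},{"slide": [0,0,0],"delta_rot": [0,0,0],"fingers": 0.2}]'

```text
time_s: 22.82
tcp_pos: [0.5165, -0.0858, 0.0419]
eef_rot: [180.0, 0.0, -97.2]
contact_force: [0.2, -0.7, -0.2]
gripper_width: 0.0526
gripper_force: 0.0
```

play_rows --rows '[{"slide": [0,0,0],"delta_rot": [0,0,0],"fingers": -0.2},{"slide": [0,0,0],"delta_rot": [0,0,0],"fingers": -0.5},{"slide": [0,0,0],"delta_rot": [0,0,0],"fingers": -0.6},{"slide": [0,0,0],"delta_rot": [0,0,0],"fingers": -1},{"slide": [0,0,0],"delta_rot": [0,0,0],"fingers": -1},{"slide": [0,0,0],"delta_rot": [0,0,0],"fingers": -1}]' --squeeze 15

```text
time_s: 23.58
tcp_pos: [0.5163, -0.0859, 0.041]
eef_rot: [180.0, 0.0, -97.2]
contact_force: [3.1, -1.5, 0.6]
gripper_width: 0.0151
gripper_force: 15.0
```

play_rows --rows '[{"slide": [0,-0.014,-0.064],"delta_rot": [0,0,0],"fingers": -1},{"slide": [0,-0.019,-0.063],"delta_rot": [0,0,0],"fingers": -1},{"slide": [0,-0.024,-0.062],"delta_rot": [0,0,0],"fingers": -1},{"slide": [0,-0.03,-0.061],"delta_rot": [0,0,0],"fingers": -1}]' --squeeze 25

```text
time_s: 24.08
tcp_pos: [0.5276, -0.0877, 0.0785]
eef_rot: [179.8, -0.0, -97.2]
contact_force: [-0.5, 0.8, -6.9]
gripper_width: 0.0155
gripper_force: 25.0
```

play_rows --rows '[{"slide": [0,-0.034,-0.059],"delta_rot": [0,0,0],"fingers": -1},{"slide": [0,-0.039,-0.057],"delta_rot": [0,0,0],"fingers": -1},{"slide": [0,-0.043,-0.054],"delta_rot": [0,0,0],"fingers": -1},{"slide": [0,-0.047,-0.051],"delta_rot": [0,0,0],"fingers": -1}]'

```text
time_s: 24.58
tcp_pos: [0.5524, -0.0913, 0.1116]
eef_rot: [179.8, -0.1, -97.2]
contact_force: [-2.1, -4.1, -7.9]
gripper_width: 0.015
gripper_force: 25.0
```

play_rows --rows '[{"slide": [0,-0.051,-0.047],"delta_rot": [0,0,0],"fingers": -1},{"slide": [0,-0.054,-0.043],"delta_rot": [0,0,0],"fingers": -1},{"slide": [0,-0.057,-0.039],"delta_rot": [0,0,0],"fingers": -1},{"slide": [0,-0.059,-0.034],"delta_rot": [0,0,0],"fingers": -1}]'

```text
time_s: 25.08
tcp_pos: [0.585, -0.0959, 0.134]
eef_rot: [179.7, -0.1, -97.3]
contact_force: [1.8, -8.8, -23.6]
gripper_width: 0.0152
gripper_force: 24.9
```

play_rows --rows '[{"slide": [0,-0.061,-0.03],"delta_rot": [0,0,0],"fingers": -1},{"slide": [0,-0.062,-0.024],"delta_rot": [0,0,0],"fingers": -1},{"slide": [0,-0.063,-0.019],"delta_rot": [0,0,0],"fingers": -1},{"slide": [0,-0.064,-0.014],"delta_rot": [0,0,0],"fingers": -1},{"slide": [0,0,0],"delta_rot": [0,0,0],"fingers": -1},{"slide": [0,0,0],"delta_rot": [0,0,0],"fingers": -1}]'

```text
time_s: 25.82
tcp_pos: [0.6187, -0.1009, 0.1434]
eef_rot: [179.2, -0.1, -97.4]
contact_force: [-3.7, -7.8, -27.5]
gripper_width: 0.0148
gripper_force: 25.0
```

Run:
```python
from h import *
s=r.get_state();print(s['time_s'],s['tcp_pos'],s['eef_rot'],s["contact_force"],s["gripper_width"])
cs=cap("side");ss=cap("scene");np.save("side7.npy",cs,allow_pickle=True);np.save("scene7.npy",ss,allow_pickle=True)
cv2.imwrite("pics/c7.png",np.hstack([cv2.resize(x["image"][75:225,170:350],(400,333),interpolation=cv2.INTER_CUBIC) for x in(ss,cs)]))
```

```text
25.825 [ 0.6186837  -0.1008753   0.14339007] [ 1.79240804e+02 -1.16219057e-01 -9.73604568e+01] [ -3.70141104  -7.82921152 -27.47744894] 0.014754541951477344
```

View pics/c7.png

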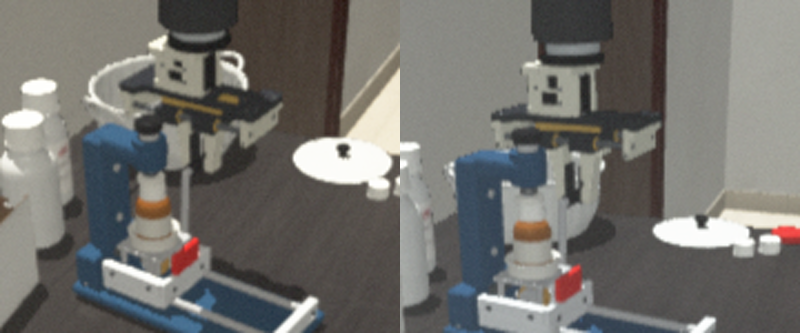

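The lever is nearly upright, at crop (184,210) in the scene view. My z increments were slightly too large, so the pads slid up the rod and a vertical load built up. I'll lower radially to relieve it, then finish the last few mm.

play_rows --rows '[{"slide": [0,0,0.03],"delta_rot": [0,0,0],"fingers": -1},{"slide": [0,0,0.03],"delta_rot": [0,0,0],"fingers": -1},{"slide": [0,0,0.02],"delta_rot": [0,0,0],"fingers": -1},{"slide": [0,0,0],"delta_rot": [0,0,0],"fingers": -1}]'

```text
time_s: 26.42
tcp_pos: [0.6264, -0.1022, 0.142]
eef_rot: [-179.6, -0.2, -97.1]
contact_force: [-4.3, -9.0, 16.5]
gripper_width: 0.0151
gripper_force: 25.1
```

play_rows --rows '[{"slide": [0.012,0.01,-0.03],"delta_rot": [0,0,0],"fingers": -1},{"slide": [0,0,0],"delta_rot": [0,0,0],"fingers": -1},{"slide": [0,0,0],"delta_rot": [0,0,0],"fingers": -1}]'

```text
time_s: 26.8
tcp_pos: [0.6223, -0.1017, 0.1424]
eef_rot: [-180.0, -0.0, -97.2]
contact_force: [-1.7, -3.5, 6.1]
gripper_width: 0.0152
gripper_force: 25.1
```

Run:
```python
from h import *
s=r.get_state();print(s['time_s'],s['tcp_pos'],s['eef_rot'],s["contact_force"],s["gripper_width"])
cs=cap("side");ss=cap("scene");np.save("side8.npy",cs,allow_pickle=True);np.save("scene8.npy",ss,allow_pickle=True)
a=ss["image"][95:215,210:300];b=cs["image"][95:215,205:295]
cv2.imwrite("pics/c8.png",np.hstack([cv2.resize(x,(400,533),interpolation=cv2.INTER_CUBIC) for x in(a,b)]))
piv=np.array([.624,-.0994,.04]);ey=np.array([.125,.992,0])
for c in(ss,cs):print([np.round(proj(c,piv+.038*ey+[0,0,h]),1) for h in(0.03,.07,.11)])
```

```text
26.8 [ 0.62227608 -0.10165137  0.14237484] [-1.79989176e+02 -4.71681173e-02 -9.71908524e+01] [-1.67334343 -3.4647473   6.13165793] 0.01519557531956924
[array([251.5, 176.9]), array([251.2, 164.8]), array([251. , 152.3])]
[array([240.6, 194.2]), array([240.3, 180.2]), array([239.9, 165.8])]
```

View pics/c8.png

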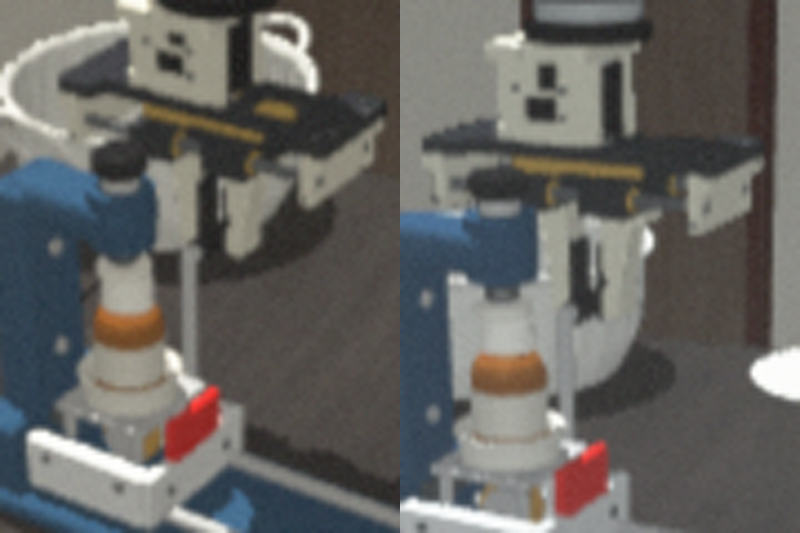

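Both views show the lever arm vertical, at u≈190 in the left crop and ≈567 in the right. The bottle is pressed against the pad, and the red tab is home. I'll do one numeric check on verticality.

Run:
```python
from h import *
ey=np.array([.125,.992,0]);ex=np.array([.992,-.125,0]);B=np.array([.624,-.0994,.04])+.038*ey
for n,v0,v1,lo,hi in(("scene",154,175,247,258),("side",166,188,238-5,238+8)):
    c=np.load(n+"8.npy",allow_pickle=True).item();g=cv2.cvtColor(c["image"],cv2.COLOR_BGR2GRAY).astype(float)
    vs=np.arange(v0,v1);
    print(n,g[v0+8,lo:hi].astype(int).tolist())
    w=g[v0:v1,lo:hi];w=np.clip(w-np.percentile(w,60,axis=1,keepdims=True),0,None);u=(w*np.arange(lo,hi)).sum(1)/w.sum(1)
    print(u.round(1).tolist(),"slope",np.polyfit(vs,u,1)[0])
    for d in(-.05,0,.05):
        P=np.array([proj(c,B+h*(np.sin(d)*ex+[0,0,np.cos(d)])) for h in(.03,.11)]);print(d,(P[1,0]-P[0,0])/(P[1,1]-P[0,1]))
print(r.get_state()["tcp_pos"],r.get_state()["contact_force"])
```

```text
scene [79, 79, 80, 90, 124, 134, 130, 90, 78, 74, 74]
[252.1, 252.0, 252.0, 252.1, 252.1, 252.1, 252.1, 252.0, 252.1, 252.1, 252.1, 252.2, 252.1, 252.2, 252.2, 252.2, 252.2, 252.2, 251.8, 248.7, 248.0] slope -0.08853384777698112
-0.05 -0.02920797950317145
0 0.020821014437219405
0.05 0.06917283970134268
side [150, 136, 132, 156, 164, 161, 156, 141, 142, 147, 138, 155, 156]
[236.3, 235.1, 236.0, 235.6, 234.5, 234.7, 234.8, 234.6, 237.8, 239.2, 240.1, 240.5, 241.6, 241.6, 241.8, 240.3, 240.4, 240.5, 235.1, 234.8, 234.8, 236.7] slope 0.13624877065896973
-0.05 -0.021313163014378245
0 0.026076427354912918
0.05 0.07266019650815358
[ 0.6222655  -0.10167078  0.14237533] [-2.83327783 -3.81551188  5.93548097]
```

play_rows --rows '[{"slide": [0,-0.008,0],"delta_rot": [0,0,0],"fingers": -1},{"slide": [0,0,0],"delta_rot": [0,0,0],"fingers": -1},{"slide": [0,0,0],"delta_rot": [0,0,0],"fingers": -1},{"slide": [0,0,0],"delta_rot": [0,0,0],"fingers": -1}]'

```text
time_s: 27.4
tcp_pos: [0.6233, -0.1018, 0.1424]
eef_rot: [180.0, -0.1, -97.2]
contact_force: [-3.3, -4.6, 6.6]
gripper_width: 0.0151
gripper_force: 25.1
```

```bash
python3 -c "
from h import *
s=r.get_state();print(s['tcp_pos'],s['contact_force'],s['gripper_width'],np.abs(s['qd']).max())
print(r.close_job())"
```

```text
[ 0.62329332 -0.10177057  0.14235327] [-3.26723683 -4.64479283  6.64022548] 0.015128457075410547 0.09382032396216682
the job is handed in; nothing more can be done
None
```

I handed the job in at 27.4 s with the bottle in the nest, the shuttle pushed home against its stop, and the gripper still holding the lever straight up (within about 0.03 rad); the lift should have pressed the cap home, but I couldn't measure the cap directly.

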